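# Test the lid of the sketchbook box and pack the books snug

## Task

Lift the clear lid of the grey sketchbook box by its orange lip to about 60 degrees and let go of it, and see that its stiff hinge holds it there by itself. Then push the yellow end stop inside the box along until the three sketchbooks stand upright and packed snug between it and the opposite end wall. Leave the lid standing open at that angle and do not disturb the things around the box.

Things in the scene. Friction and masses are not known exactly. Their poses are not given: they have to be found in the camera images.
- filebox: Grey open-topped box, fixed to the desk, its length pointing roughly away from the robot and its lip to the robot's left: outside 152 (x) x 302 (y) x 125 mm high, walls and floor 6 mm. Origin at the centre of its underside. Its x axis points from the front wall (lip side) to the hinge side, y along its length; the books are packed against the inside of the +y end wall (box y = +145 mm).
- lid (a joint): Angle of the lid: 0 closed (flat on the rim), grows as it opens upward, 1.9 at its end. The hinge has friction: it holds the lid by itself above some angle, which depends on the lid's unknown mass (from 0 up to about 50 degrees); let go below that angle, the lid falls shut. It needs up to about 3 N at the lip.
- lid_hinge (a point): On the hinge line at the middle of the lid's far edge, level with the lid's underside: box (76, 0, 125.5) mm. The lid turns about the box's y axis through this point.
- lid_lip (a point): Centre of the orange lip; it moves with the lid. The lid is a flat clear plate 152 x 302 x 6 mm with a black frame on top; the lip is a plate 100 mm wide (box y), 40 mm long and 6 mm thick on the middle of its front edge, bent 45 degrees upward and outward, so that it overhangs the front wall by 30 mm and can be lifted from below or pinched. With the lid shut its centre lies at box (-90, 0, 142.5) mm.
- stop (a joint): Travel of the yellow end stop along the box's +y, in m. It starts somewhere from 0 to 0.045; the face that meets the books is at box y = -50 mm + travel. It slides stiffly (about 2 N) and stays where it is left. The books together are 84 mm thick, so they are snug at about 0.111.
- stop_edge (a point): Top middle of the end stop on its outer face, the side away from the books (-y), which is to be pushed; moves with the stop. The stop is an upright plate 130 mm wide (box x), 8 mm thick (y), its top 115 mm above the desk, 10 mm under the rim. At least 87 mm are free between this face and the -y end wall.
- book_red_mid (a point): Centre of the red hard-cover sketchbook, 22 mm thick (y) x 120 (x) x 105 mm tall, standing loose in the box, z axis up. The three books stand apart, in any order, at first a little askew.
- book_blue_mid (a point): Centre of the blue sketchbook, 28 mm thick, otherwise the same.
- book_green_mid (a point): Centre of the green sketchbook, 34 mm thick, otherwise the same.
- glue: Glue bottle beside the box, white with a blue label, 52 mm across, 140 mm high; origin under its centre. Bystander.
- mug: Blue mug beside the box, 76 mm across, 90 mm high, handle at its +y; origin under its centre. Bystander.
- tape: Roll of brown tape lying flat beside the box, 90 mm across, 30 mm high; origin under its centre. Bystander.

How it is judged:
By the outcome, as a careful person would: the job done as asked, in the order asked, and still so for the second after the job is handed in, with the robot touching nothing.
It also fails if it takes over 61 s, if anything falls off the work surface, if the arm or the gripper's body presses on something with over 40 N, if the wrist force passes 120 N, or if a joint passes its speed limit or range.

## Robot

A 7-joint arm with a two-finger parallel gripper is mounted at the origin on the work surface. World frame = base frame: x ahead of the robot, y to its left, z up, the work surface at z = 0. Lengths are in m, angles in rad, forces in N, time in s.
With the tool pointing down it reaches from about 0.425 to 0.875 m from the base axis. Payload 4.7 kg.
Tool frame: the origin (TCP) lies at the very end of the fingers, on their centre line; the grasp point (between the pads) lies 19 mm behind it; z points along the fingers, y is the line along which they close (so a half turn about z gives the same grasp; the last joint's range is limited). The gripper opens to 87 mm and grips with 3 to 60 N. Pads are 19 mm wide; open, the fingers measure 117 mm over their backs; the gripper's body (75 mm by 190 mm) begins 51 mm behind the grasp point.
Start: joints at [1.338, 0.321, -0.07, 1.45, 0.023, 1.371, -0.057], TCP at [0.159, -0.63, 0.223] pointing down, gripper open.
Joint ranges: [-2.86, 2.86], [-0.3, 2.09], [-1.38, 1.24], [0.06, 2.45], [-1.56, 4.7], [0.09, 2.05], [-2.69, 2.69]. Speed limits (rad/s): [2.57, 2.57, 3.14, 3.14, 3.14, 3.14, 3.14].

## Interface

Orientations are given as a rotation vector (axis times angle).
In Python, from bench import ctrl gives the robot as it stands.
- The arm moves only by the tool jog_arm, never from a script. Its argument "commands" is a list of rows, each a list of 7 numbers: the opening, from 0 (shut) to 1 (fully open), then the shift along the world's x, y, z scaled (see below), then the turn, a rotation vector about the world's x, y, z scaled (see below). A call has exactly 5 rows; each row is the pose to reach, as a shift and turn from the pose commanded when the call began; what a row does not reach only later rows make up. The controller multiplies each number of a shift by 0.5 m and each number of a turn by 30 degrees. A row lasts 1/12 s, in which the tool goes at most 41.7 mm and 7.16 degrees, less where a joint would pass 70% of its speed; a pose out of reach is approached as far as the arm can. A call with a number of a shift or a turn outside -1 to 1 is refused whole. A call with a gripper value outside its range is refused whole. The fingers move at their own pace and stop on an object; "grip_force" is the grip in N (left out, the last holds). Time passes only in rows, so rows that repeat a pose let the fingers close, or fill a call up. It gives the time, the measured TCP pose, the force, the opening and the grip force at its end, in the units of the state.
- ctrl.get_state(): the state, without advancing time (a new reading comes with each control period).
- ctrl.get_image(name): name is "scene" or "top"; returns a dict with "frame" (400x640x3 uint8, red, green, blue), "vfov" (degrees; the focal length in pixels is half the picture's height over the tangent of half this angle, whatever the lens; pixels are square), "cx", "cy" (the principal point, pixels), "distortion" ([k1, k2, p1, p2, k3] as OpenCV has them; the pictures are not rectified), "camera_from_world" (4x4, takes a point from world to camera coordinates). Camera axes: x right, y down, z forward; pixel columns grow to the right and rows downward; lengths in m; the calibration is good to about 2 mm. A picture is of the moment at which its call begins. There is no depth.
- ctrl.close_job(): hands the job in; it is judged then, once.
The state is a dict: "time": time; "joint_positions": joint angles; "qd": joint speeds; "joint_torque": joint torques, N m; "position": TCP position; "tool_rot": TCP orientation; "ft_force": force on the tool from outside, world axes, zero at the start; "torque": the same for the moment, N m; "grip_width": opening from 0.0 (shut) to 1.0 (fully open); "grip_force": force on a finger pad.
Only numpy, scipy, OpenCV 4.12 (cv2) and the standard library are available. Lean on these libraries where they do the work, as an engineer would, in place of code of your own. Each camera call takes 0.05 s, during which the arm holds its last target. There are 200 camera calls.

## Working session

There is one attempt and no reset: what is moved stays moved. The work goes in short steps, Python scripts to look and compute and a tool call to move; the robot and the scene stay as the last step left them, time stands still between calls to the robot, and variables do not carry over. Pictures are saved under pics/ and viewed, at most 10 in all, crops included, and the job is handed in when it is done.

Besides the shell and the picture viewer there is one more tool, called after "Request:" as name(argument=value, ...) on one line, values as JSON. jog_arm: Moves the arm, as the interface text tells. Shifts and turns lie within -1 to 1; 1 stands for 0.5 m of shift or 30 degrees of turn. Its arguments: {"type":"object","properties":{"commands":{"type":"array","items":{"type":"array","items":{"type":"number","minimum":-1,"maximum":1}}},"grip_force":{"type":"number"}},"required":["commands"]}

```bash
ls; mkdir -p pics; cat > h.py <<'E'
import numpy as np, cv2
from bench import ctrl
def K(im):
    f=200/np.tan(np.radians(im["vfov"])/2)
    return np.array([[f,0,im["cx"]],[0,f,im["cy"]],[0,0,1]])
def grab(name,fn):
    im=ctrl.get_image(name); cv2.imwrite("pics/"+fn,im["frame"][:,:,::-1]); return im
def ray(im,uv):
    p=cv2.undistortPoints(np.array([[uv]],float),K(im),np.array(im["distortion"]))[0,0]
    T=np.array(im["camera_from_world"]); R,t=T[:3,:3],T[:3,3]
    return -R.T@t, R.T@np.array([p[0],p[1],1])
def at_z(im,uv,z):
    c,d=ray(im,uv); return c+d*(z-c[2])/d[2]
def proj(im,P):
    T=np.array(im["camera_from_world"]); 
    return cv2.projectPoints(np.array(P,float).reshape(-1,3),cv2.Rodrigues(T[:3,:3])[0],T[:3,3],K(im),np.array(im["distortion"]))[0][:,0]
E
python3 - <<'E'
from h import *
np.set_printoptions(precision=3,suppress=True)
for n in("scene","top"):
    im=grab(n,n+"0.png"); print(n,im["vfov"],ray(im,(320,200)))
s=ctrl.get_state();print(s)
E
```

```text
pics
scene 53.73195874213065 (array([1.115, 0.055, 0.719]), array([-0.63 , -0.055, -0.775]))
top 45.9307020738893 (array([0.487, 0.026, 1.221]), array([ 0.135, -0.001, -0.991]))
{'time': 0.1, 'joint_positions': array([ 1.338,  0.322, -0.07 ,  1.452,  0.023,  1.371, -0.057]), 'qd': array([ 0.001, -0.002,  0.001, -0.003,  0.   ,  0.001,  0.   ]), 'joint_torque': array([  0.   , -49.257,  -0.406, -31.34 ,  -0.064,   0.04 ,   0.   ]), 'position': array([ 0.159, -0.63 ,  0.222]), 'tool_rot': array([-3.116, -0.386,  0.   ]), 'ft_force': array([ 0.012,  0.23 , -0.55 ]), 'torque': array([ 0.029, -0.019, -0.052]), 'grip_force': 0.0, 'grip_width': 0.9987820406939246}
```

View pics/scene0.png

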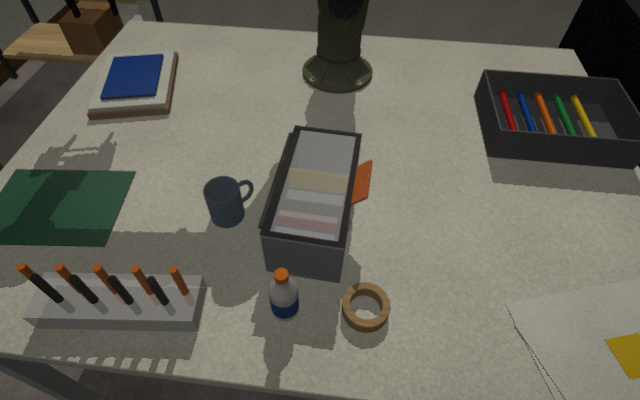

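View pics/top0.png

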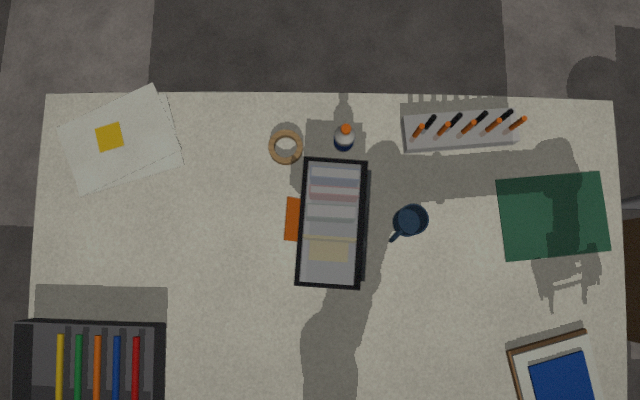

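The scene view shows the box in the middle, lip toward +y (scene ~(363,182)), mug on the hinge side, and glue and tape off the far end. In the top view the lid corners are about (304,158), (367,161), (360,289), (295,286) and the lip is around (292,219). I'll zoom in for better corners.

```bash
python3 - <<'E'
from h import *
np.set_printoptions(precision=4,suppress=True)
im=ctrl.get_image("top")
cv2.imwrite("pics/crop1.png",cv2.resize(im["frame"][145:300,270:440,::-1],None,fx=3.8,fy=3.8,interpolation=cv2.INTER_CUBIC))
for uv in[(304,158),(367,161),(360,289),(295,286)]: print(at_z(im,uv,.1335)[:2])
# fit: box pose (x,y,yaw) from lid corners at z .1335
from scipy.optimize import least_squares
uv=np.array([(304,158),(367,161),(360,289),(295,286)],float)
def w(p,b):
    c,s=np.cos(p[2]),np.sin(p[2]); b=np.array(b,float); return np.c_[p[0]+c*b[:,0]-s*b[:,1],p[1]+s*b[:,0]+c*b[:,1],b[:,2]]
B=[(-.076,.151,.1335),(.076,.151,.1335),(.076,-.151,.1335),(-.076,-.151,.1335)]
r=least_squares(lambda p:(proj(im,w(p,B))-uv).ravel(),[.6,0,-1.57]);print(r.x,r.fun)
print(proj(im,w(r.x,[(-.106,.05,.1566),(-.106,-.05,.1566)])))
print("mug",at_z(im,(411,219),.09),"glue",at_z(im,(344,130),.14),"tape",at_z(im,(285,147),.03))
E
```

```text
[0.7342 0.0635]
[ 0.7287 -0.0848]
[ 0.431  -0.0685]
[0.4364 0.0799]
[ 0.5827 -0.0024 -1.6219] [-0.914  -1.3354  0.5496 -0.3666  0.9275  1.3157 -0.5658  0.2659]
[[286.6804 196.9178]
 [283.6054 240.7832]]
mug [ 0.5969 -0.1956  0.09  ] glue [ 0.8014 -0.03    0.14  ] tape [0.7863 0.1167 0.03  ]
```

View pics/crop1.png

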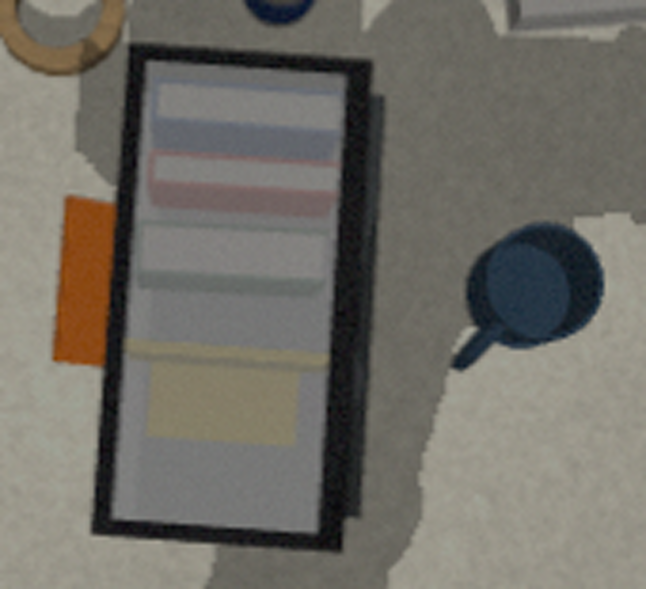

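```bash
cat >> h.py <<'E'
from scipy.spatial.transform import Rotation as Ro
YAW=-1.6219; O=np.array([.5827,-.0024,0])
BX=np.array([np.cos(YAW),np.sin(YAW),0]); BY=np.array([-BX[1],BX[0],0]); Z=np.array([0,0,1.])
def box(x,y,z): return O+BX*x+BY*y+Z*z
def tool(th,quarter=0):  # th: tilt of tool axis towards box +x, deg; quarter: spin about tool z
    t=np.radians(th); z=BX*np.sin(t)-Z*np.cos(t); y=BX*np.cos(t)+Z*np.sin(t)
    return Ro.from_matrix(np.c_[BY,y,z])*Ro.from_euler('z',90*quarter,degrees=True)
def lip(phi,s=.008,n=0.):  # TCP pose on lip with lid open by phi deg; s along lip inward
    p=np.radians(phi); v=np.array([-.166+.7071*s,.017-.7071*s])
    c,q=np.cos(p),np.sin(p); v=np.array([c*v[0]+q*v[1],-q*v[0]+c*v[1]])
    return box(.076+v[0],0,.1255+v[1]),tool(45-phi)
def plan(wps,start=None):
    if start is None:
        s=ctrl.get_state(); start=(np.array(s["position"]),Ro.from_rotvec(s["tool_rot"]))
    p,R=start
    for P,Q in wps:
        print("to",np.round(P,3),"row",np.round((P-p)/.5,3),np.round(np.degrees((Q*R.inv()).as_rotvec())/30,3)); p,R=P,Q
def show():
    s=ctrl.get_state(); R=Ro.from_rotvec(s["tool_rot"]); d=np.array(s["position"])-O
    print("t",round(s["time"],2),"box",np.round([d@BX,d@BY,d[2]],4),"F",np.round(s["ft_force"],2),"w",round(s["grip_width"],3),"gf",round(s["grip_force"],1),"q",np.round(s["joint_positions"],2))
    return s
E
python3 - <<'E'
from h import *
T=tool
pre,_=lip(0,-.06)
plan([(np.array([.25,-.58,.42]),T(0)),(np.array([.48,-.40,.42]),T(0)),(np.array([.53,-.18,.42]),T(0)),(np.array([.58,.02,.42]),T(0)),(np.array([.585,.2,.38]),T(25)),(pre,T(45)),lip(0)])
E
```

```text
to [ 0.25 -0.58  0.42] row [0.183 0.1   0.397] [-0.003 -0.    -0.569]
to [ 0.48 -0.4   0.42] row [0.46 0.36 0.  ] [0. 0. 0.]
to [ 0.53 -0.18  0.42] row [0.1  0.44 0.  ] [0. 0. 0.]
to [0.58 0.02 0.42] row [0.1 0.4 0. ] [0. 0. 0.]
to [0.585 0.2   0.38 ] row [ 0.01  0.36 -0.08] [-0.832  0.043 -0.   ]
to [0.589 0.13  0.185] row [ 0.009 -0.14  -0.39 ] [-0.666  0.034  0.   ]
to [0.587 0.082 0.137] row [-0.005 -0.096 -0.096] [0. 0. 0.]
```

Request:
jog_arm(commands=[[1,0.18,0.1,0.38,0,0,-0.57],[1,0.18,0.1,0.38,0,0,-0.57],[1,0.18,0.1,0.38,0,0,-0.57],[1,0.18,0.1,0.38,0,0,-0.57],[1,0.18,0.1,0.38,0,0,-0.57]])

```text
time: 0.57
position: [0.2461, -0.5812, 0.4073]
tool_rot: [-3.14, 0.082, 0.0]
ft_force: [0.7, -0.1, -0.1]
grip_width: 1.002
grip_force: 0.0
```

Request:
jog_arm(commands=[[1,0.3,0.24,0,0,0,0],[1,0.3,0.24,0,0,0,0],[1,0.3,0.24,0,0,0,0],[1,0.3,0.24,0,0,0,0],[1,0.3,0.24,0,0,0,0]])

```text
time: 0.98
position: [0.3998, -0.4578, 0.4057]
tool_rot: [-3.139, 0.072, -0.003]
ft_force: [0.3, -0.2, 0.9]
grip_width: 1.002
grip_force: 0.0
```

Request:
jog_arm(commands=[[1,0.2,0.34,0,0,0,0],[1,0.2,0.34,0,0,0,0],[1,0.2,0.34,0,0,0,0],[1,0.2,0.34,0,0,0,0],[1,0.2,0.34,0,0,0,0]])

```text
time: 1.4
position: [0.4973, -0.2878, 0.4057]
tool_rot: [-3.139, 0.075, -0.001]
ft_force: [0.8, -0.9, 0.5]
grip_width: 1.0
grip_force: 0.0
```

Request:
jog_arm(commands=[[1,0.1,0.38,0,0,0,0],[1,0.1,0.38,0,0,0,0],[1,0.1,0.38,0,0,0,0],[1,0.1,0.38,0,0,0,0],[1,0.1,0.38,0,0,0,0]])

```text
time: 1.82
position: [0.5459, -0.0974, 0.4058]
tool_rot: [-3.139, 0.074, -0.0]
ft_force: [0.1, 0.1, -0.5]
grip_width: 0.999
grip_force: 0.0
```

Request:
jog_arm(commands=[[1,0.08,0.38,0,0,0,0],[1,0.08,0.38,0,0,0,0],[1,0.08,0.38,0,0,0,0],[1,0.08,0.38,0,0,0,0],[1,0.08,0.38,0,0,0,0]])

```text
time: 2.23
position: [0.5851, 0.0929, 0.4055]
tool_rot: [-3.139, 0.074, 0.001]
ft_force: [0.3, 0.7, 0.7]
grip_width: 1.003
grip_force: 0.0
```

Request:
jog_arm(commands=[[1,0,0.2,-0.1,-0.83,0.04,0],[1,0,0.2,-0.1,-0.83,0.04,0],[1,0,0.2,-0.1,-0.83,0.04,0],[1,0,0.2,-0.1,-0.83,0.04,0],[1,0,0.2,-0.1,-0.83,0.04,0]])

```text
time: 2.65
position: [0.5829, 0.1951, 0.3506]
tool_rot: [2.704, -0.049, -0.022]
ft_force: [-0.9, 0.2, 0.3]
grip_width: 0.995
grip_force: 0.0
```

```bash
python3 - <<'E'
from h import *
s=show(); pre,_=lip(0,-.07); plan([(pre,tool(45)),lip(0)])
E
```

```text
t 2.65 box [-0.1972 -0.0099  0.3506] F [-0.89  0.15  0.28] w 0.995 gf 0.0 q [-0.15  0.45 -0.64  1.17  0.58  1.91 -2.28]
to [0.59  0.137 0.192] row [ 0.014 -0.116 -0.317] [-0.664  0.015 -0.022]
to [0.587 0.082 0.137] row [-0.006 -0.11  -0.11 ] [0. 0. 0.]
```

Request:
jog_arm(commands=[[1,0.014,-0.115,-0.315,-0.66,0.015,-0.02],[1,0.014,-0.115,-0.315,-0.66,0.015,-0.02],[1,0.014,-0.115,-0.315,-0.66,0.015,-0.02],[1,0.014,-0.115,-0.315,-0.66,0.015,-0.02],[0.6,0.014,-0.115,-0.315,-0.66,0.015,-0.02]])

```text
time: 3.07
position: [0.5901, 0.1247, 0.1899]
tool_rot: [2.352, -0.074, -0.03]
ft_force: [0.3, -2.4, -0.8]
grip_width: 0.972
grip_force: 0.0
```

```bash
python3 - <<'E'
from h import *
s=show(); plan([lip(0)])
im=grab("scene","s1.png"); print(proj(im,[s["position"],box(-.09,0,.1425)]))
cv2.imwrite("pics/s1c.png",cv2.resize(im["frame"][60:260,240:480,::-1],None,fx=2.8,fy=2.8))
E
```

```text
t 3.07 box [-0.1273  0.0009  0.1899] F [ 0.31 -2.36 -0.76] w 0.972 gf 0.0 q [-0.24  0.61 -0.54  1.4   0.82  1.83 -2.46]
to [0.587 0.082 0.137] row [-0.006 -0.086 -0.106] [0.006 0.    0.023]
[[383.00857468 166.56244325]
 [360.54137435 180.67685848]]
```

View pics/s1c.png

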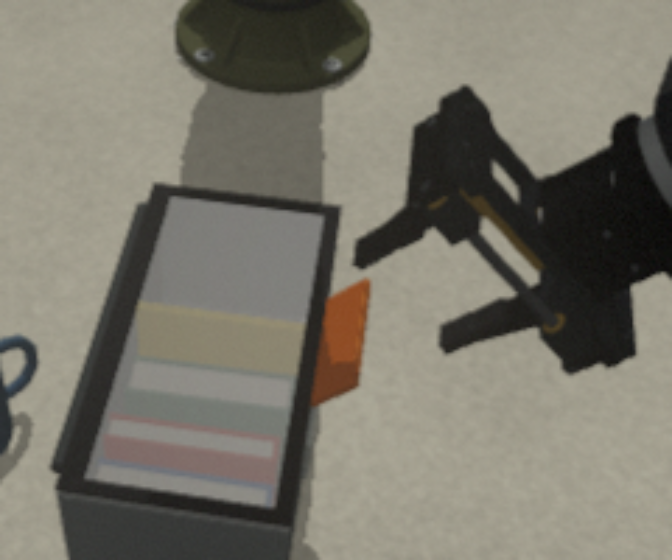

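The picture shows the open fingers straddling the line of the lip (crop (345,340)), with the TCP just short of it. I'll settle, then check the pose again.

Request:
jog_arm(commands=[[0.7,0,0,0,0,0,0],[0.7,0,0,0,0,0,0],[0.7,0,0,0,0,0,0],[0.7,0,0,0,0,0,0],[0.7,0,0,0,0,0,0]])

```text
time: 3.53
position: [0.5931, 0.1311, 0.2004]
tool_rot: [2.362, -0.078, -0.01]
ft_force: [-1.0, -0.2, -0.6]
grip_width: 0.713
grip_force: 0.0
```

```bash
python3 - <<'E'
from h import *
s=show(); plan([lip(0)])
E
```

```text
t 3.53 box [-0.1338  0.0036  0.2004] F [-0.97 -0.21 -0.56] w 0.713 gf 0.0 q [-0.24  0.6  -0.54  1.39  0.82  1.84 -2.46]
to [0.587 0.082 0.137] row [-0.012 -0.098 -0.127] [-0.012  0.031  0.016]
```

Request:
jog_arm(commands=[[0.7,-0.003,-0.025,-0.04,0,0.02,0.01],[0.7,-0.006,-0.05,-0.07,0,0.03,0.01],[0.7,-0.012,-0.098,-0.127,0,0.03,0.01],[0.7,-0.012,-0.098,-0.127,0,0.03,0.01],[0.7,-0.012,-0.098,-0.127,0,0.03,0.01]])

```text
time: 3.95
position: [0.5859, 0.0793, 0.1342]
tool_rot: [2.357, -0.064, -0.033]
ft_force: [-0.0, 0.0, 0.3]
grip_width: 0.699
grip_force: 0.0
```

```bash
python3 - <<'E'
from h import *
s=show(); plan([lip(0)])
E
```

```text
t 3.95 box [-0.0818 -0.0009  0.1342] F [-0.03  0.01  0.31] w 0.699 gf 0.0 q [-0.17  0.61 -0.52  1.52  0.83  1.71 -2.48]
to [0.587 0.082 0.137] row [0.002 0.005 0.005] [-0.003 -0.009  0.01 ]
```

Good to within 4 mm. Now I close on the lip gently.

Request:
jog_arm(commands=[[0,0.002,0.004,0.004,0,0,0],[0,0.002,0.004,0.004,0,0,0],[0,0.002,0.004,0.004,0,0,0],[0,0.002,0.004,0.004,0,0,0],[0,0.002,0.004,0.004,0,0,0]], grip_force=20)

```text
time: 4.37
position: [0.5878, 0.0842, 0.1373]
tool_rot: [2.36, -0.062, -0.028]
ft_force: [0.5, 0.6, -0.0]
grip_width: 0.41
grip_force: 0.0
```

Request:
jog_arm(commands=[[0,0,0,0,0,0,0],[0,0,0,0,0,0,0],[0,0,0,0,0,0,0],[0,0,0,0,0,0,0],[0,0,0,0,0,0,0]])

```text
time: 4.78
position: [0.5875, 0.083, 0.137]
tool_rot: [2.359, -0.063, -0.03]
ft_force: [-0.6, -0.7, 0.4]
grip_width: 0.069
grip_force: 20.0
```

```bash
python3 - <<'E'
from h import *
s=show(); plan([lip(0)])
for i in range(0,60,12):
    print(i); plan([lip(i+k) for k in(3,6,9,12)][:0]+[lip(i+12)],lip(i))
    for k in(2.4,4.8,7.2,9.6,12):
        print(np.round((lip(i+k)[0]-lip(i)[0])/.5,3))
E
```

```text
t 4.78 box [-0.0856  0.0004  0.137 ] F [-0.61 -0.66  0.41] w 0.069 gf 20.0 q [-0.18  0.61 -0.53  1.51  0.83  1.72 -2.48]
to [0.587 0.082 0.137] row [-0.001 -0.002 -0.   ] [-0.006 -0.005  0.007]
0
to [0.587 0.076 0.17 ] row [-0.001 -0.012  0.066] [ 0.399 -0.02   0.   ]
[-0.    -0.001  0.013]
[-0.    -0.003  0.027]
[-0.    -0.005  0.04 ]
[-0.    -0.008  0.053]
[-0.001 -0.012  0.066]
12
to [0.586 0.063 0.201] row [-0.001 -0.025  0.062] [ 0.399 -0.02  -0.   ]
[-0.    -0.004  0.013]
[-0.    -0.009  0.026]
[-0.001 -0.014  0.038]
[-0.001 -0.019  0.05 ]
[-0.001 -0.025  0.062]
24
to [0.585 0.045 0.229] row [-0.002 -0.038  0.056] [ 0.399 -0.02  -0.   ]
[-0.    -0.007  0.012]
[-0.001 -0.014  0.023]
[-0.001 -0.021  0.034]
[-0.001 -0.029  0.045]
[-0.002 -0.038  0.056]
36
to [0.584 0.02  0.252] row [-0.002 -0.048  0.047] [ 0.399 -0.02  -0.   ]
[-0.    -0.009  0.01 ]
[-0.001 -0.018  0.02 ]
[-0.001 -0.028  0.029]
[-0.002 -0.038  0.038]
[-0.002 -0.048  0.047]
48
to [ 0.582 -0.008  0.27 ] row [-0.003 -0.057  0.036] [ 0.399 -0.02   0.   ]
[-0.001 -0.011  0.008]
[-0.001 -0.022  0.016]
[-0.002 -0.033  0.023]
[-0.002 -0.045  0.029]
[-0.003 -0.057  0.036]
```

Gripped: the opening of 0.069 × 87 mm is the 6 mm lip. I'll lift 12° first, then check.

Request:
jog_arm(commands=[[0,0,-0.001,0.013,0.08,-0.004,0],[0,0,-0.003,0.027,0.16,-0.008,0],[0,0,-0.005,0.04,0.24,-0.012,0],[0,0,-0.008,0.053,0.32,-0.016,0],[0,-0.001,-0.012,0.066,0.4,-0.02,0]])

```text
time: 5.2
position: [0.5871, 0.0773, 0.1698]
tool_rot: [2.571, -0.067, -0.025]
ft_force: [1.4, -0.9, -0.9]
grip_width: 0.064
grip_force: 20.0
```

Request:
jog_arm(commands=[[0,0,-0.004,0.013,0.08,-0.004,0],[0,0,-0.009,0.026,0.16,-0.008,0],[0,-0.001,-0.014,0.038,0.24,-0.012,0],[0,-0.001,-0.019,0.05,0.32,-0.016,0],[0,-0.001,-0.025,0.062,0.4,-0.02,0]])

```text
time: 5.62
position: [0.5863, 0.0647, 0.201]
tool_rot: [2.78, -0.072, -0.019]
ft_force: [-0.6, -0.4, -1.2]
grip_width: 0.068
grip_force: 20.0
```

```bash
python3 - <<'E'
from h import *
s=show(); plan([lip(24),lip(36)])
E
```

```text
t 5.62 box [-6.72e-02  2.00e-04  2.01e-01] F [-0.65 -0.41 -1.22] w 0.068 gf 20.0 q [ 0.14  0.36 -0.62  1.56  0.51  1.5  -2.19]
to [0.586 0.063 0.201] row [-0.001 -0.003  0.   ] [-0.012 -0.008  0.003]
to [0.585 0.045 0.229] row [-0.002 -0.038  0.056] [ 0.399 -0.02  -0.   ]
```

Small forces and tracking well, so I continue to 60° plus a hair.

Request:
jog_arm(commands=[[0,0,-0.007,0.012,0.08,-0.004,0],[0,-0.001,-0.014,0.023,0.16,-0.008,0],[0,-0.001,-0.021,0.034,0.24,-0.012,0],[0,-0.001,-0.029,0.045,0.32,-0.016,0],[0,-0.002,-0.038,0.056,0.4,-0.02,0]])

```text
time: 6.03
position: [0.5852, 0.0459, 0.229]
tool_rot: [2.99, -0.076, -0.013]
ft_force: [-0.8, 0.5, -1.3]
grip_width: 0.069
grip_force: 20.0
```

Request:
jog_arm(commands=[[0,0,-0.009,0.01,0.08,-0.004,0],[0,-0.001,-0.018,0.02,0.16,-0.008,0],[0,-0.001,-0.028,0.029,0.24,-0.012,0],[0,-0.002,-0.038,0.038,0.32,-0.016,0],[0,-0.002,-0.048,0.047,0.4,-0.02,0]])

```text
time: 6.45
position: [0.5837, 0.0218, 0.2524]
tool_rot: [-3.082, 0.078, 0.007]
ft_force: [-2.3, -0.2, -2.7]
grip_width: 0.068
grip_force: 20.0
```

Request:
jog_arm(commands=[[0,-0.001,-0.011,0.008,0.08,-0.004,0],[0,-0.001,-0.022,0.016,0.16,-0.008,0],[0,-0.002,-0.033,0.023,0.24,-0.012,0],[0,-0.002,-0.045,0.029,0.32,-0.016,0],[0,-0.003,-0.057,0.036,0.4,-0.02,0]])

```text
time: 6.87
position: [0.5819, -0.0067, 0.2703]
tool_rot: [-2.872, 0.072, 0.001]
ft_force: [-2.8, 0.2, -1.5]
grip_width: 0.067
grip_force: 20.0
```

```bash
python3 - <<'E'
from h import *
s=show(); plan([lip(60),lip(60,-.06)])
E
```

```text
t 6.87 box [ 0.0044 -0.0006  0.2703] F [-2.85  0.24 -1.51] w 0.067 gf 20.0 q [ 0.64  0.22 -0.59  1.54 -0.15  1.43 -1.54]
to [ 0.582 -0.008  0.27 ] row [ 0.001 -0.003 -0.   ] [-0.013 -0.013 -0.004]
to [ 0.582 -0.026  0.336] row [-0.002 -0.035  0.131] [0. 0. 0.]
```

Lid at about 60°. I'll settle, open fully, and withdraw along the lip.

Request:
jog_arm(commands=[[0,0,0,0,0,0,0],[0,0,0,0,0,0,0],[0.3,0,0,0,0,0,0],[0.3,0,0,0,0,0,0],[0.5,0,0,0,0,0,0]])

```text
time: 7.28
position: [0.5834, -0.0062, 0.2702]
tool_rot: [-2.874, 0.071, -0.003]
ft_force: [-0.1, -0.2, 0.4]
grip_width: 0.212
grip_force: 0.0
```

Request:
jog_arm(commands=[[0.6,0,0,0,0,0,0],[0.6,0,0,0,0,0,0],[0.6,0,0,0,0,0,0],[0.6,0,0,0,0,0,0],[0.6,0,0,0,0,0,0]])

```text
time: 7.7
position: [0.5831, -0.0066, 0.2702]
tool_rot: [-2.874, 0.072, -0.002]
ft_force: [-0.2, -0.1, -0.1]
grip_width: 0.562
grip_force: 0.0
```

Request:
jog_arm(commands=[[0.6,0,-0.009,0.03,0,0,0],[0.6,0,-0.018,0.06,0,0,0],[0.6,-0.001,-0.027,0.1,0,0,0],[0.6,-0.002,-0.035,0.14,0,0,0],[0.6,-0.002,-0.043,0.18,0,0,0]])

```text
time: 8.12
position: [0.5819, -0.0284, 0.3611]
tool_rot: [-2.874, 0.073, -0.002]
ft_force: [-0.4, -0.0, 0.6]
grip_width: 0.599
grip_force: 0.0
```

```bash
python3 - <<'E'
from h import *
s=show()
im=grab("scene","s2.png"); cv2.imwrite("pics/s2c.png",cv2.resize(im["frame"][60:260,220:460,::-1],None,fx=3,fy=3))
def ld(phi,x,y,dz=.006):
    p=np.radians(phi); return box(.076-np.cos(p)*x+np.sin(p)*dz,y,.1255+np.sin(p)*x+np.cos(p)*dz)
for phi in (56,60,64):
    print(phi,np.round((proj(im,[ld(phi,.152,-.151),ld(phi,.152,.151)])-[220,60])*3))
E
```

```text
t 8.12 box [0.026  0.0005 0.3611] F [-0.42 -0.    0.63] w 0.599 gf 0.0 q [ 0.65  0.21 -0.58  1.37 -0.15  1.61 -1.54]
56 [[331.  67.]
 [246. 409.]]
60 [[318.  59.]
 [228. 400.]]
64 [[304.  51.]
 [209. 392.]]
```

View pics/s2c.png

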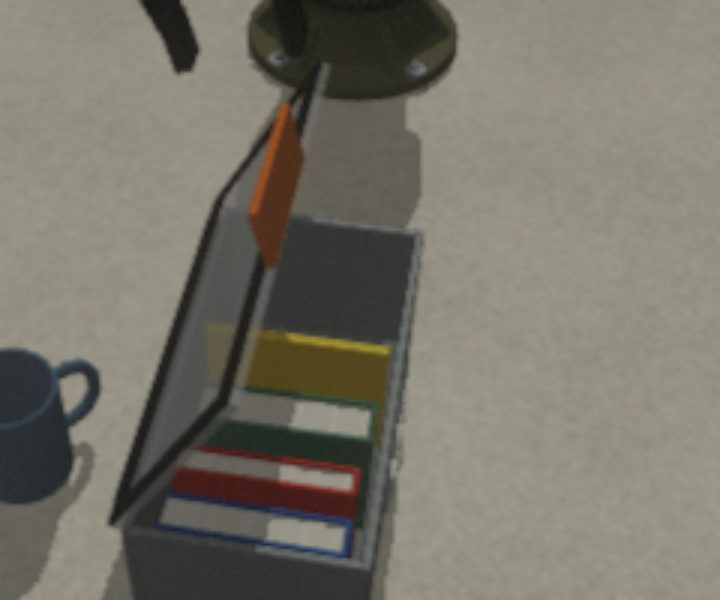

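The lid stands by itself at about 60°: its upper front corner is at crop (222,400), and 60–61° predicts that. The yellow stop (crop (320,340)) is visible. Next I locate the stop and plan the push.

```bash
python3 - <<'E'
from h import *
s=show()
b=lambda P:np.round([(P-O)@BX,(P-O)@BY,P[2]],4)
im=ctrl.get_image("scene")
for uv in[(258,333),(390,347)]: print("scene top edge",b(at_z(im,(220+uv[0]/3,60+uv[1]/3),.115)))
t=ctrl.get_image("top")
for v in(344,363): print("top edge",b(at_z(t,(270+228/3.8,145+v/3.8),.115)))
W=[(box(-.1,-.06,.40),tool(0,1/3)),(box(-.12,-.09,.38),tool(10,2/3)),(box(-.10,-.09,.30),tool(20,1)),(box(-.04,-.09,.15),tool(20,1)),(box(-.04,-.09,.09),tool(20,1))]
plan(W)
E
```

```text
t 8.17 box [0.0269 0.0022 0.3654] F [ 1.33 -0.81  3.15] w 0.598 gf 0.0 q [ 0.65  0.21 -0.58  1.36 -0.15  1.61 -1.55]
scene top edge [ 0.0252 -0.0325  0.115 ]
scene top edge [-0.0673 -0.0354  0.115 ]
top edge [-0.0015 -0.0292  0.115 ]
top edge [-0.0008 -0.0409  0.115 ]
to [0.528 0.101 0.4  ] row [-0.11   0.258  0.076] [-0.491  0.155 -0.995]
to [0.499 0.122 0.38 ] row [-0.058  0.043 -0.04 ] [-0.33  -0.071 -0.997]
to [0.498 0.102 0.3  ] row [-0.002 -0.04  -0.16 ] [-0.338 -0.242 -0.967]
to [0.495 0.042 0.15 ] row [-0.006 -0.12  -0.3  ] [0. 0. 0.]
to [0.495 0.042 0.09 ] row [ 0.    0.   -0.12] [0. 0. 0.]
```

Request:
jog_arm(commands=[[0,-0.02,0.06,0.05,-0.1,0.03,-0.2],[0,-0.05,0.12,0.08,-0.2,0.06,-0.4],[0,-0.08,0.19,0.08,-0.3,0.09,-0.6],[0,-0.11,0.26,0.08,-0.4,0.12,-0.8],[0,-0.11,0.26,0.08,-0.49,0.15,-0.99]])

```text
time: 8.68
position: [0.5233, 0.11, 0.4012]
tool_rot: [-3.015, 0.876, -0.001]
ft_force: [0.3, 1.4, -0.8]
grip_width: 0.312
grip_force: 0.0
```

```bash
python3 - <<'E'
from h import *
s=show()
W=[(box(-.12,-.09,.38),tool(10,2/3)),(box(-.10,-.09,.30),tool(20,1)),(box(-.04,-.09,.15),tool(20,1)),(box(-.04,-.09,.09),tool(20,1))]
plan(W)
E
```

```text
t 8.68 box [-0.1092 -0.065   0.4012] F [ 0.33  1.43 -0.77] w 0.312 gf 0.0 q [ 0.38  0.09 -0.69  1.4   0.05  1.68 -2.43]
to [0.499 0.122 0.38 ] row [-0.049  0.024 -0.042] [-0.333 -0.069 -1.016]
to [0.498 0.102 0.3  ] row [-0.002 -0.04  -0.16 ] [-0.338 -0.242 -0.967]
to [0.495 0.042 0.15 ] row [-0.006 -0.12  -0.3  ] [0. 0. 0.]
to [0.495 0.042 0.09 ] row [ 0.    0.   -0.12] [0. 0. 0.]
```

Joint 7 is heading for its limit, so I'll spin the other way.

Request:
jog_arm(commands=[[0,-0.02,0,0,0,0,0.2],[0,-0.03,0,0,0,0,0.4],[0,-0.03,0,0,0,0,0.6],[0,-0.03,0,0,0,0,0.8],[0,-0.03,0,0,0,0,1]])

```text
time: 9.1
position: [0.5115, 0.1021, 0.399]
tool_rot: [-3.139, 0.065, 0.005]
ft_force: [-0.5, -0.0, 0.1]
grip_width: 0.014
grip_force: 0.0
```

Request:
jog_arm(commands=[[0,0,0,0,0,0,0.2],[0,0,0,0,0,0,0.4],[0,0,0,0,0,0,0.6],[0,0,0,0,0,0,0.8],[0,0,0,0,0,0,1]])

```text
time: 9.52
position: [0.5116, 0.102, 0.3989]
tool_rot: [-3.049, -0.749, 0.006]
ft_force: [1.1, -0.0, 0.3]
grip_width: 0.001
grip_force: 0.0
```

Request:
jog_arm(commands=[[0,0,0,0,0,0,0.2],[0,0,0,0,0,0,0.4],[0,0,0,0,0,0,0.6],[0,0,0,0,0,0,0.8],[0,0,0,0,0,0,1]])

```text
time: 9.93
position: [0.5116, 0.102, 0.3989]
tool_rot: [-2.751, -1.513, 0.006]
ft_force: [1.1, 0.1, 0.2]
grip_width: 0.001
grip_force: 0.0
```

```bash
python3 - <<'E'
from h import *
s=show()
W=[(box(-.11,-.09,.32),tool(20,-1)),(box(-.05,-.09,.17),tool(20,-1)),(box(-.04,-.09,.09),tool(20,-1))]
plan(W)
E
```

```text
t 9.93 box [-0.1006 -0.0763  0.3989] F [1.09 0.14 0.18] w 0.001 gf 0.0 q [ 0.45  0.06 -0.74  1.42  0.04  1.68 -0.84]
to [0.498 0.112 0.32 ] row [-0.026  0.02  -0.158] [-0.639  0.196  0.974]
to [0.495 0.052 0.17 ] row [-0.006 -0.12  -0.3  ] [0. 0. 0.]
to [0.495 0.042 0.09 ] row [-0.001 -0.02  -0.16 ] [0. 0. 0.]
```

Request:
jog_arm(commands=[[0,-0.01,0.01,-0.05,-0.16,0.05,0.24],[0,-0.02,0.02,-0.1,-0.32,0.1,0.49],[0,-0.026,0.02,-0.15,-0.48,0.15,0.73],[0,-0.026,0.02,-0.158,-0.64,0.2,0.97],[0,-0.026,0.02,-0.158,-0.64,0.2,0.97]])

```text
time: 10.35
position: [0.4977, 0.1116, 0.3182]
tool_rot: [2.086, 1.981, -0.376]
ft_force: [-0.3, 0.4, 0.3]
grip_width: 0.004
grip_force: 0.0
```

```bash
python3 - <<'E'
from h import *
s=show()
W=[(box(-.05,-.09,.17),tool(20,-1)),(box(-.04,-.09,.09),tool(20,-1))]
plan(W)
E
```

```text
t 10.35 box [-0.1095 -0.0907  0.3182] F [-0.32  0.42  0.27] w 0.004 gf 0.0 q [ 0.27  0.18 -0.85  1.54  0.41  1.7  -0.64]
to [0.495 0.052 0.17 ] row [-0.005 -0.119 -0.296] [ 0.009 -0.007  0.001]
to [0.495 0.042 0.09 ] row [-0.001 -0.02  -0.16 ] [0. 0. 0.]
```

Request:
jog_arm(commands=[[0,-0.005,-0.12,-0.295,0,0,0],[0,-0.005,-0.12,-0.295,0,0,0],[0,-0.005,-0.12,-0.295,0,0,0],[0,-0.005,-0.12,-0.295,0,0,0],[0,-0.005,-0.12,-0.295,0,0,0]])

```text
time: 10.77
position: [0.4914, 0.0473, 0.1668]
tool_rot: [2.098, 1.976, -0.385]
ft_force: [-1.0, -1.0, -0.7]
grip_width: 0.003
grip_force: 0.0
```

Request:
jog_arm(commands=[[0,0,-0.005,-0.04,0,0,0],[0,0,-0.01,-0.08,0,0,0],[0,0,-0.015,-0.12,0,0,0],[0,-0.001,-0.02,-0.155,0,0,0],[0,-0.001,-0.02,-0.155,0,0,0]])

```text
time: 11.18
position: [0.4943, 0.0418, 0.0944]
tool_rot: [2.094, 1.978, -0.372]
ft_force: [-1.3, -0.8, -0.5]
grip_width: 0.001
grip_force: 0.0
```

```bash
python3 - <<'E'
from h import *
s=show()
W=[(box(-.04,y,.09),tool(20,-1)) for y in (-.06,-.02,.02,.038)]
plan(W)
im=grab("scene","s3.png"); cv2.imwrite("pics/s3c.png",cv2.resize(im["frame"][40:260,220:480,::-1],None,fx=2.7,fy=2.7))
E
```

```text
t 11.18 box [-0.0396 -0.0905  0.0944] F [-1.26 -0.75 -0.51] w 0.001 gf 0.0 q [ 0.33  0.28 -0.78  1.9   0.53  1.27 -0.73]
to [0.525 0.041 0.09 ] row [ 0.061 -0.002 -0.009] [ 0.    -0.005  0.013]
to [0.565 0.039 0.09 ] row [ 0.08  -0.004  0.   ] [0. 0. 0.]
to [0.605 0.037 0.09 ] row [ 0.08  -0.004  0.   ] [0. 0. 0.]
to [0.623 0.036 0.09 ] row [ 0.036 -0.002  0.   ] [0. 0. 0.]
```

View pics/s3c.png

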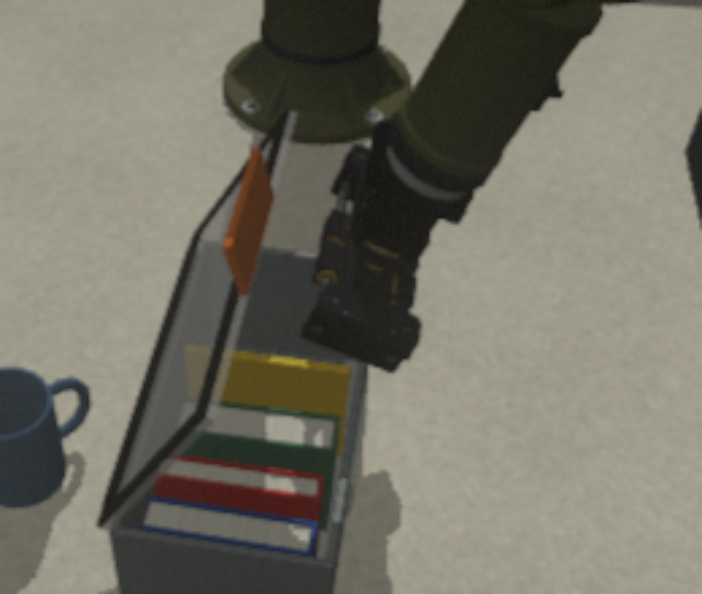

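The fingers hang behind the yellow stop, clear of the lid and the front wall. I'll push in steps.

Request:
jog_arm(commands=[[0,0.014,0,-0.003,0,0,0],[0,0.028,-0.001,-0.006,0,0,0],[0,0.042,-0.002,-0.009,0,0,0],[0,0.056,-0.003,-0.009,0,0,0],[0,0.07,-0.004,-0.009,0,0,0]])

```text
time: 11.65
position: [0.5323, 0.0399, 0.0922]
tool_rot: [2.094, 1.974, -0.366]
ft_force: [0.3, 0.0, 0.6]
grip_width: 0.006
grip_force: 0.0
```

Request:
jog_arm(commands=[[0,0.01,0,0,0,0,0],[0,0.02,-0.001,0,0,0,0],[0,0.03,-0.001,0,0,0,0],[0,0.04,-0.002,0,0,0,0],[0,0.05,-0.003,0,0,0,0]])

```text
time: 12.07
position: [0.5562, 0.0385, 0.0918]
tool_rot: [2.094, 1.975, -0.367]
ft_force: [-2.2, 0.5, 2.1]
grip_width: 0.004
grip_force: 1.3
```

Request:
jog_arm(commands=[[0,0.01,0,0,0,0,0],[0,0.02,-0.001,0,0,0,0],[0,0.03,-0.001,0,0,0,0],[0,0.04,-0.002,0,0,0,0],[0,0.05,-0.003,0,0,0,0]])

```text
time: 12.48
position: [0.5813, 0.037, 0.0918]
tool_rot: [2.094, 1.975, -0.367]
ft_force: [-3.7, 0.7, 3.6]
grip_width: 0.009
grip_force: 2.2
```

```bash
python3 - <<'E'
from h import *
show(); plan([(box(-.04,y,.09),tool(20,-1)) for y in (.02,.038)])
E
```

```text
t 12.48 box [-0.0392 -0.0034  0.0918] F [-3.69  0.67  3.62] w 0.009 gf 2.2 q [ 0.27  0.45 -0.73  1.71  0.63  1.32 -0.72]
to [0.605 0.037 0.09 ] row [ 0.047 -0.001 -0.004] [-0.001  0.003  0.013]
to [0.623 0.036 0.09 ] row [ 0.036 -0.002  0.   ] [0. 0. 0.]
```

Request:
jog_arm(commands=[[0,0.009,0,0,0,0,0],[0,0.018,-0.001,0,0,0,0],[0,0.027,-0.001,0,0,0,0],[0,0.036,-0.002,0,0,0,0],[0,0.045,-0.002,0,0,0,0]])

```text
time: 12.9
position: [0.6037, 0.0357, 0.0918]
tool_rot: [2.094, 1.975, -0.368]
ft_force: [-5.8, -0.1, 3.2]
grip_width: 0.006
grip_force: 3.0
```

Request:
jog_arm(commands=[[0,0.004,0,0,0,0,0],[0,0.008,0,0,0,0,0],[0,0.012,-0.001,0,0,0,0],[0,0.016,-0.001,0,0,0,0],[0,0.02,-0.001,0,0,0,0]])

```text
time: 13.32
position: [0.6134, 0.0351, 0.0918]
tool_rot: [2.094, 1.975, -0.368]
ft_force: [-4.1, -0.5, 3.5]
grip_width: 0.004
grip_force: 2.8
```

```bash
python3 - <<'E'
from h import *
show()
im=grab("top","t4.png"); cv2.imwrite("pics/t4c.png",cv2.resize(im["frame"][145:300,270:440,::-1],None,fx=3.8,fy=3.8,interpolation=cv2.INTER_CUBIC))
E
```

```text
t 13.32 box [-0.039   0.0287  0.0918] F [-4.1  -0.46  3.48] w 0.004 gf 2.8 q [ 0.25  0.51 -0.71  1.63  0.65  1.35 -0.7 ]
```

View pics/t4c.png

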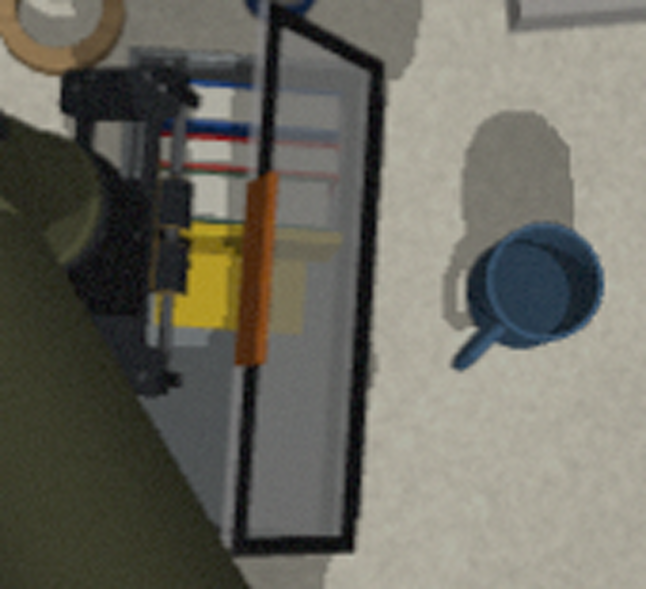

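The top view shows the books almost packed. The stop is at crop v≈240, there's a small gap between blue and red (v≈130), and the lid is still up. I'll finish with small steps, watching the force.

Request:
jog_arm(commands=[[0,0.002,0,0,0,0,0],[0,0.004,0,0,0,0,0],[0,0.006,0,0,0,0,0],[0,0.008,0,0,0,0,0],[0,0.01,-0.001,0,0,0,0]])

```text
time: 13.78
position: [0.6185, 0.0347, 0.0917]
tool_rot: [2.094, 1.975, -0.367]
ft_force: [-5.0, -0.2, 3.8]
grip_width: 0.006
grip_force: 2.8
```

Request:
jog_arm(commands=[[0,0.001,0,0,0,0,0],[0,0.002,0,0,0,0,0],[0,0.003,0,0,0,0,0],[0,0.004,0,0,0,0,0],[0,0.005,0,0,0,0,0]])

```text
time: 14.2
position: [0.6202, 0.0347, 0.0917]
tool_rot: [2.094, 1.975, -0.369]
ft_force: [-5.8, -1.2, 5.2]
grip_width: 0.004
grip_force: 3.9
```

```bash
python3 - <<'E'
from h import *
show()
t=ctrl.get_image("top")
b=lambda P:np.round([(P-O)@BX,(P-O)@BY,P[2]],4)
for v in(225,248): print("at prev pic, stop top edges",b(at_z(t,(270+215/3.8,145+v/3.8),.115)))
E
```

```text
t 14.2 box [-0.039   0.0356  0.0917] F [-5.84 -1.21  5.25] w 0.004 gf 3.9 q [ 0.25  0.53 -0.71  1.61  0.66  1.36 -0.7 ]
at prev pic, stop top edges [-0.0139  0.0442  0.115 ]
at prev pic, stop top edges [-0.013   0.0298  0.115 ]
```

Request:
jog_arm(commands=[[0,0.002,0,0,0,0,0],[0,0.004,0,0,0,0,0],[0,0.006,0,0,0,0,0],[0,0.008,0,0,0,0,0],[0,0.01,-0.001,0,0,0,0]])

```text
time: 14.67
position: [0.6253, 0.0343, 0.0917]
tool_rot: [2.094, 1.975, -0.369]
ft_force: [-7.2, -0.9, 4.6]
grip_width: 0.008
grip_force: 4.0
```

Request:
jog_arm(commands=[[0,0.001,0,0,0,0,0],[0,0.002,0,0,0,0,0],[0,0.003,0,0,0,0,0],[0,0.004,0,0,0,0,0],[0,0.004,0,0,0,0,0]])

```text
time: 15.08
position: [0.6274, 0.0343, 0.0918]
tool_rot: [2.094, 1.975, -0.369]
ft_force: [-5.9, -1.0, 4.9]
grip_width: 0.003
grip_force: 3.7
```

Request:
jog_arm(commands=[[0,0.001,0,0,0,0,0],[0,0.002,0,0,0,0,0],[0,0.003,0,0,0,0,0],[0,0.004,0,0,0,0,0],[0,0.004,0,0,0,0,0]])

```text
time: 15.5
position: [0.6294, 0.0341, 0.0918]
tool_rot: [2.094, 1.975, -0.369]
ft_force: [-6.8, -1.9, 4.5]
grip_width: -0.001
grip_force: 3.6
```

Request:
jog_arm(commands=[[0,0.001,0,0,0,0,0],[0,0.001,0,0,0,0,0],[0,0.002,0,0,0,0,0],[0,0.002,0,0,0,0,0],[0,0.003,0,0,0,0,0]])

```text
time: 15.92
position: [0.6296, 0.0341, 0.0917]
tool_rot: [2.095, 1.975, -0.373]
ft_force: [-10.3, -1.9, 7.2]
grip_width: 0.007
grip_force: 6.1
```

Request:
jog_arm(commands=[[0,0.001,0,0,0,0,0],[0,0.001,0,0,0,0,0],[0,0.002,0,0,0,0,0],[0,0.002,0,0,0,0,0],[0,0.002,0,0,0,0,0]])

```text
time: 16.33
position: [0.6296, 0.0341, 0.0918]
tool_rot: [2.095, 1.976, -0.376]
ft_force: [-12.2, -1.1, 7.3]
grip_width: 0.004
grip_force: 7.0
```

```bash
python3 - <<'E'
from h import *
show()
im=grab("top","t5.png"); cv2.imwrite("pics/t5c.png",cv2.resize(im["frame"][145:230,290:380,::-1],None,fx=7,fy=7,interpolation=cv2.INTER_CUBIC))
E
```

```text
t 16.33 box [-0.0388  0.045   0.0918] F [-12.23  -1.11   7.26] w 0.004 gf 7.0 q [ 0.24  0.55 -0.7   1.58  0.67  1.37 -0.69]
```

View pics/t5c.png

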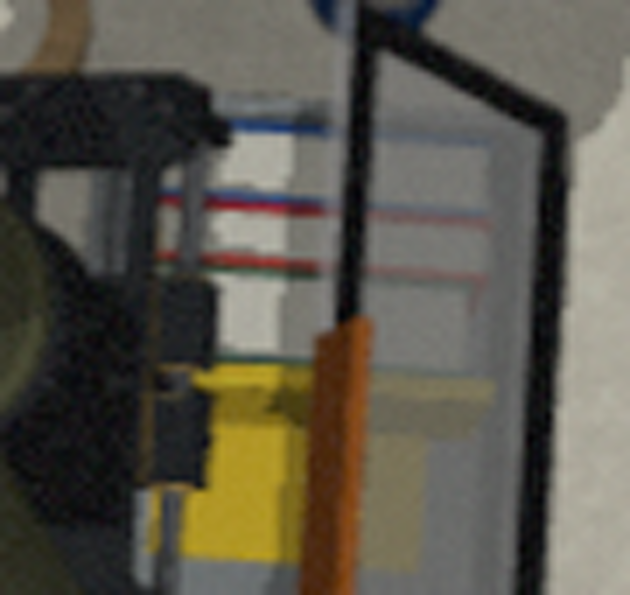

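Force rises with no motion at the expected place, and the books touch each other, the end wall and the stop. Packed snug. Backing off, then up and out toward the front.

Request:
jog_arm(commands=[[0,-0.015,0.001,0,0,0,0],[0,-0.03,0.002,0,0,0,0],[0,-0.05,0.003,0,0,0,0],[0,-0.07,0.004,0,0,0,0],[0,-0.08,0.004,0,0,0,0]])

```text
time: 16.8
position: [0.5922, 0.0373, 0.0916]
tool_rot: [2.092, 1.976, -0.364]
ft_force: [-0.1, -0.1, -0.1]
grip_width: 0.006
grip_force: 0.0
```

Request:
jog_arm(commands=[[0,0,0.02,0.06,0,0,0],[0,0,0.04,0.12,0,0,0],[0,0,0.07,0.19,0,0,0],[0,0,0.1,0.26,0,0,0],[0,0,0.13,0.32,0,0,0]])

```text
time: 17.22
position: [0.5933, 0.1023, 0.2544]
tool_rot: [2.093, 1.974, -0.362]
ft_force: [1.0, 1.3, -0.1]
grip_width: 0.003
grip_force: 0.0
```

Request:
jog_arm(commands=[[0,0,0.07,0.03,0,0,0],[0,0,0.15,0.06,0,0,0],[0,0,0.22,0.09,0,0,0],[0,0,0.3,0.12,0,0,0],[0,0,0.3,0.12,0,0,0]])

```text
time: 17.63
position: [0.5904, 0.2621, 0.3131]
tool_rot: [2.086, 1.992, -0.354]
ft_force: [-1.5, 1.9, -0.1]
grip_width: 0.006
grip_force: 0.0
```

Request:
jog_arm(commands=[[0,0,0,0,0,0,0],[0,0,0,0,0,0,0],[0,0,0,0,0,0,0],[0,0,0,0,0,0,0],[0,0,0,0,0,0,0]])

```text
time: 18.05
position: [0.5932, 0.2495, 0.3116]
tool_rot: [2.096, 1.972, -0.368]
ft_force: [0.9, -0.4, 0.7]
grip_width: 0.004
grip_force: 0.0
```

```bash
python3 - <<'E'
from h import *
show()
im=grab("scene","s6.png"); cv2.imwrite("pics/s6c.png",cv2.resize(im["frame"][60:330,190:460,::-1],None,fx=2.2,fy=2.2,interpolation=cv2.INTER_CUBIC))
im=grab("top","t6.png")
E
```

```text
t 18.05 box [-0.2521 -0.0024  0.3116] F [ 0.86 -0.41  0.73] w 0.004 gf 0.0 q [-0.1   0.54 -0.8   1.15  0.61  1.86 -0.84]
```

View pics/s6c.png

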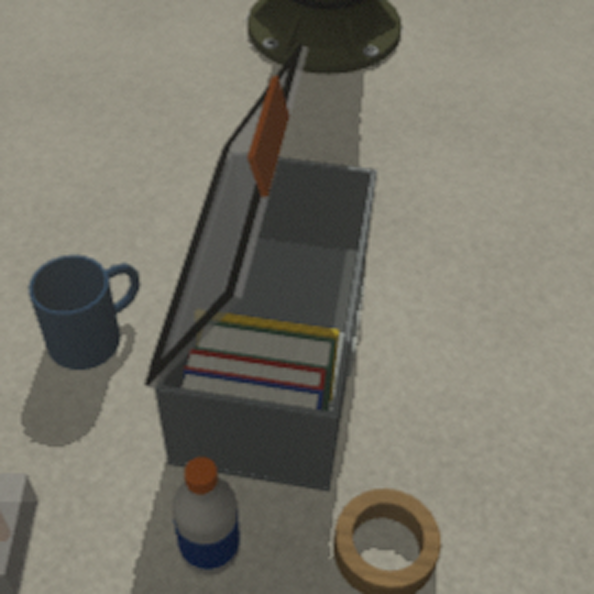

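View pics/t6.png

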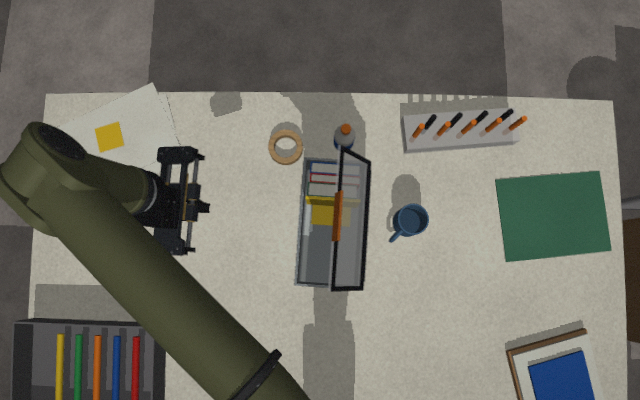

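The books are upright and packed against the end wall, the lid still stands at about 60° (scene crop corner (232,295)), and the mug, glue and tape are where they were. Handing in.

```bash
python3 -c "
from bench import ctrl
print(ctrl.close_job())"
```

```text
the job is handed in; nothing more can be done
None
```

The job is handed in at about 18 s: the lid stands open by itself at about 60°, the stop holds the three books upright and snug against the end wall, and the mug, glue and tape have not moved.

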